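Find the rocking outlet-box cover and press it home

TASK

One of the four round white covers on the bench's outlet boxes is not pushed fully in: test them by pressing down near their edges with a fingertip until you find the one that rocks. Then press that cover in the middle until it is down fully home and lies level, and finish while holding: keep a fingertip pressed down on that cover when your program ends. Do not lift or pull out any cover, and leave the parcel, stamp, tape roll and jar alone.

Things in the scene. Friction and masses are not known exactly. Their poses are not given: they have to be found in the camera images.
- cover_1: one of four like round white plastic covers, 92 mm across, 60 g, disc 6 mm thick, each in the round opening of a fixed square steel box 124 mm wide. Origin in the middle of its top face, z axis out of that face. All four start level, tops 50 mm above the bench and 5 to 8 mm above the steel; the boxes differ in height, so looking does not tell which is loose; it may be any
- cover_2: one of the four covers, same as cover_1. Three covers rest on a solid rim all round and stay still when pressed. The loose one stands on a 16 mm wide stud under its middle: pressed lightly (under 2 N) near its edge, 30 to 38 mm from the middle on any side, it tips by about 0.12 rad, the pressed point sinking about 3 mm, and comes level again when let go
- cover_3: one of the four covers, same as cover_1. Pressed in its middle with 10 N (up to 13 N) the loose cover yields stiffly and goes down 4 mm onto its rim (top then about 46 mm above the bench), where it stays, solid all round. A light press near the edge only rocks it and does not seat it
- cover_4: one of the four covers, same as cover_1. The covers lie in their boxes by their own weight and must not be lifted out
- parcel: bystander: taped cardboard carton, 130 x 90 x 60 mm, loose; origin at the centre of its underside
- stamp: bystander: upright wooden hand stamp, 36 mm across, 78 mm high, loose; origin at the centre of its underside
- tape_roll: bystander: roll of brown packing tape lying flat, 90 mm across, 48 mm high, loose; origin at the centre of its underside
- jar: bystander: closed grey jar with a white cap, 60 mm across, 90 mm high, loose; origin at the centre of its underside
Not all that is in view belongs to the job. What is shaped like the cover_4 but blue, orange or turquoise is not meant.

How it is judged:
On the way:
1. the loose cover has been rocked by a press near its edge: tipped by more than 0.05 rad with a fingertip on it (((angle between cover_1's own z axis and vertical above 0.05 rad and contact force between the fingers and cover_1 above 0.1 N) or (angle between cover_2's own z axis and vertical above 0.05 rad and contact force between the fingers and cover_2 above 0.1 N) or (angle between cover_3's own z axis and vertical above 0.05 rad and contact force between the fingers and cover_3 above 0.1 N) or (angle between cover_4's own z axis and vertical above 0.05 rad and contact force between the fingers and cover_4 above 0.1 N))), for 0.05 s.
At the end, for the whole second after the job is handed in: the cover that rocked is home (top less than 47 mm above the bench, level within 0.03 rad) and the fingers press on that same cover with more than 1 N; every cover is still in its box, within 15 mm of where it was, and the bystanders are within 30 mm of where they were (((height (world z) of cover_1 below 0.047 m and angle between cover_1's own z axis and vertical below 0.03 rad and contact force between the fingers and cover_1 above 1 N) or (height (world z) of cover_2 below 0.047 m and angle between cover_2's own z axis and vertical below 0.03 rad and contact force between the fingers and cover_2 above 1 N) or (height (world z) of cover_3 below 0.047 m and angle between cover_3's own z axis and vertical below 0.03 rad and contact force between the fingers and cover_3 above 1 N) or (height (world z) of cover_4 below 0.047 m and angle between cover_4's own z axis and vertical below 0.03 rad and contact force between the fingers and cover_4 above 1 N)) and distance of each of cover_1, cover_2, cover_3, cover_4 from where it was at the start of the episode below 0.015 m and distance of each of parcel, stamp, tape_roll, jar from where it was at the start of the episode below 0.03 m); the arm keeps its last pose, push and grip.
It fails at once if a cover was lifted (its middle more than 8 mm above its starting height) (height (world z) of any of cover_1, cover_2, cover_3, cover_4 above 0.058 m).
It fails at once if a bystander was moved by more than 30 mm (distance of any of parcel, stamp, tape_roll, jar from where it was at the start of the episode above 0.03 m).
It also fails if it takes over 48 s, if anything falls off the work surface, if the arm or the gripper's body presses on something with over 40 N, if the wrist force passes 120 N, or if a joint passes its speed limit or range.

ROBOT

A 7-joint arm with a two-finger parallel gripper is mounted at the origin on the work surface. World frame = base frame: x ahead of the robot, y to its left, z up, the work surface at z = 0. Lengths are in m, angles in rad, forces in N, time in s.
With the tool pointing down it reaches from about 0.425 to 0.925 m from the base axis. Payload 6.8 kg.
Tool frame: the origin (TCP) lies at the very end of the fingers, on their centre line; the grasp point (between the pads) lies 19 mm behind it; z points along the fingers, y is the direction in which the jaws open and shut (so a half turn about z gives the same grasp; the last joint's range is limited). The gripper opens to 85 mm and grips with 20 to 120 N. Pads are 22 mm wide; open, the fingers measure 114 mm over their backs; the gripper's body (76 mm by 85 mm) begins 54 mm behind the grasp point. The pads swing forward as they close: fully open they stand 13 mm farther back than shut.
Start: joints at [-1.295, 0.477, 0.022, 1.555, -0.011, 1.109, -0.083], TCP at [0.253, 0.626, 0.202] pointing down, gripper open.
Joint ranges: [-2.96, 2.96], [-0.34, 2.1], [-1.41, 1.46], [0.24, 2.44], [-1.37, 4.51], [0.17, 1.92], [-2.96, 2.96]. Speed limits (rad/s): [2.39, 2.39, 3.14, 3.14, 3.14, 3.14, 3.14].

INTERFACE

Orientations are given as a unit quaternion [w, x, y, z].
In Python, from station import bot gives the robot as it stands.
- The arm moves only by the tool move_arm, never from a script. Its argument "commands" is text: rows parted by semicolons, each of 7 numbers parted by spaces: the opening, from 0 (shut) to 1 (fully open), then the shift along the tool's x, y, z in cm, then the turn, a rotation vector about the tool's x, y, z in degrees. In form: gripper tx ty tz rx ry rz; .... A call has 1 to 12 rows; each row shifts and turns the commanded pose from where the row before left it, along the tool's axes as they then stand; what a row does not reach is not made up. A row lasts 1/12 s, in which the tool goes at most 41.7 mm and 7.16 degrees, less where a joint would pass 70% of its speed; a pose out of reach is approached as far as the arm can. A call with a gripper value outside its range is refused whole. The fingers move at their own pace and stop on an object; "force" is the grip in N (left out, the last holds). Time passes only in rows, so rows that do not move let the fingers close. It gives the time, the measured TCP pose, the force and the opening at its end, in the units of the state.
- bot.get_obs(): the state, without advancing time (a new reading comes with each control period).
- bot.read_camera(name): name is "scene" or "side" or "wrist"; returns a dict with "img" (400x640x3 uint8, red, green, blue), "K" (3x3 intrinsics, pixels), "rvec" (rotation vector, rad) and "tvec" (3), from world to camera coordinates, as OpenCV has them; the wrist camera has in their place "hand_eye" (4x4, takes a point from camera to tool coordinates, whose origin is the TCP and whose axes are the flange's). Camera axes: x right, y down, z forward; pixel columns grow to the right and rows downward; lengths in m; the calibration is good to about 2 mm. A picture is of the moment at which its call begins: read the wrist's pose just before it. There is no depth.
- bot.hand_in(): hands the job in, once; it reports no verdict.
The state is a dict: "t": time; "q": joint angles; "joint_vel": joint speeds; "joint_torque": joint torques, N m; "eef_pos": TCP position; "tool_rot": TCP orientation; "contact_force": force on the tool from outside, world axes, zero at the start; "torque": the same for the moment, N m; "gripper_width": opening from 0.0 (shut) to 1.0 (fully open).
Only numpy, scipy, OpenCV 4.12 (cv2) and the standard library are available. Lean on these libraries where they do the work, as an engineer would, in place of code of your own. Each camera call takes 0.05 s, during which the arm holds its last target. There are 200 camera calls.

## Working session

There is one attempt and no reset: what is moved stays moved. The work goes in short steps, Python scripts to look and compute and a tool call to move; the robot and the scene stay as the last step left them, time stands still between calls to the robot, and variables do not carry over. Pictures are saved under pics/ and viewed, about 8 in all and at most 12, crops included, and the job is handed in when it is done.

Besides the shell and the picture viewer there is one more tool, called after "Emit:" in YAML: its name, and indented under it one key for each argument. move_arm: Moves the arm, as the interface text tells. Its arguments: {"type":"object","properties":{"commands":{"type":"string"},"force":{"type":"number"}},"required":["commands"]}

```bash
mkdir -p pics; python3 - <<'E'
from station import bot
import cv2,numpy as np
o=bot.get_obs()
for k in("t","eef_pos","tool_rot","contact_force","gripper_width"):print(k,o[k])
for n in("scene","side"):
    c=bot.read_camera(n);cv2.imwrite(f"pics/{n}0.png",c["img"][:,:,::-1]);print(n,c["K"],c["rvec"],c["tvec"])
    np.savez(f"{n}.npz",**c)
E
```

```text
t 0.0
eef_pos [0.2525099  0.62528976 0.20053322]
tool_rot [-1.19577527e-04  1.90734723e-01  9.81641196e-01 -9.02479274e-04]
contact_force [-0.11670774  0.19242593  0.07961149]
gripper_width 0.9969922462501504
scene [[373.52371516   0.         317.31912128]
 [  0.         373.52371516 192.88479248]
 [  0.           0.           1.        ]] [ 0.64419966  2.86705758 -0.78226309] [ 0.57089613 -0.2038338   1.37258782]
side [[513.19667897   0.         321.22030605]
 [  0.         513.19667897 202.83219967]
 [  0.           0.           1.        ]] [ 2.34483097 -0.23580736  0.08320843] [-0.59321773  0.16507685  1.38169157]
```

View pics/scene0.png

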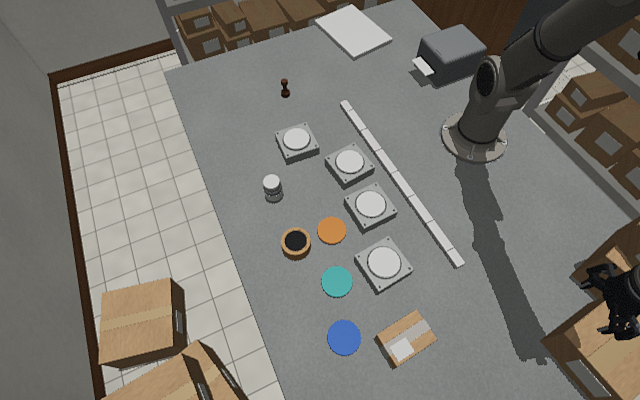

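View pics/side0.png

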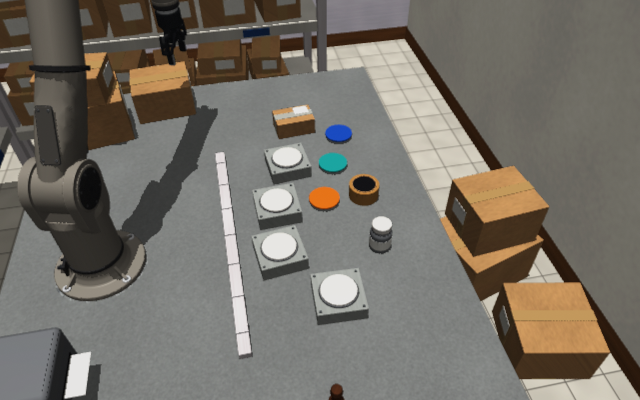

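The scene view shows the four white covers at about (297,139), (350,161), (371,204) and (384,263). In the side view they are at (339,291), (279,246), (276,201) and (286,157). The blue, turquoise and orange discs are decoys.

```bash
cat > h.py <<'E'
import numpy as np,cv2
from scipy.spatial.transform import Rotation as R
def ray(n,uv,z):
    c=np.load(n+".npz");M=cv2.Rodrigues(c["rvec"])[0];t=c["tvec"]
    d=M.T@np.linalg.solve(c["K"],[*uv,1]);o=-M.T@t;return o+d*(z-o[2])/d[2]
E
python3 - <<'E'
from h import *
S={"scene":[(297,139),(350,161),(371,204),(384,263)],"side":[(339,291),(279,246),(276,201),(286,157)]}
for n,L in S.items():
    im=np.load(n+".npz")["img"].astype(int)
    for s in L:
        ref=im[s[1],s[0]]
        m=((im.min(2)>ref.min()-25)).astype(np.uint8)
        _,lab,st,ce=cv2.connectedComponentsWithStats(m,connectivity=4)
        l=lab[s[1],s[0]];ys,xs=np.where(lab==l)
        P=np.array([ray(n,(x,y),.05)[:2] for x,y in zip(xs,ys)])
        print(n,ref,st[l],ce[l].round(1),ray(n,ce[l],.05).round(4),"mid",((P.max(0)+P.min(0))/2).round(4),"ext",np.ptp(P,0).round(3))
for nm,uv,z in(("stamp",(285,82),.078),("jar",(272,180),.09),("tape",(296,241),.048),("parcel",(406,338),.06)):print(nm,ray("scene",uv,z).round(3))
E
```

```text
scene [201 201 200] [284 128  25  20 408] [296.  137.7] [ 0.5991 -0.2429  0.05  ] mid [ 0.5986 -0.2427] ext [0.089 0.09 ]
scene [202 202 200] [336 150  27  22 462] [349.4 160.6] [ 0.4751 -0.0738  0.05  ] mid [ 0.4752 -0.0743] ext [0.089 0.09 ]
scene [202 202 201] [357 191  28  25 559] [370.5 203.2] [0.4913 0.1011 0.05  ] mid [0.4911 0.1004] ext [0.09  0.089]
scene [201 202 199] [369 247  31  30 733] [384.  261.4] [0.5503 0.2866 0.05  ] mid [0.5502 0.2854] ext [0.091 0.09 ]
side [231 230 227] [321 274  36  31 871] [338.4 289. ] [ 0.5998 -0.2431  0.05  ] mid [ 0.6001 -0.2418] ext [0.088 0.09 ]
side [231 230 227] [262 233  34  26 685] [278.6 245.3] [ 0.4758 -0.0744  0.05  ] mid [ 0.4758 -0.0734] ext [0.088 0.089]
side [231 230 227] [261 189  31  21 522] [275.9 199.1] [0.4921 0.1001 0.05  ] mid [0.4922 0.1012] ext [0.087 0.088]
side [231 230 227] [273 147  28  19 397] [286.5 156. ] [0.5505 0.2854 0.05  ] mid [0.5507 0.2864] ext [0.086 0.087]
stamp [ 0.537 -0.487  0.078]
jar [ 0.746 -0.089  0.09 ]
tape [0.756 0.117 0.048]
parcel [0.607 0.494 0.06 ]
```

```bash
cat >> h.py <<'E'
C={"A":(.5995,-.2428),"B":(.4755,-.074),"C":(.4917,.1006),"D":(.5505,.286)}
def go(name,off=0.034,z=.07):
    from station import bot
    o=bot.get_obs();q=o["tool_rot"];M=R.from_quat([q[1],q[2],q[3],q[0]]).as_matrix()
    ux=M[:,0]*[1,1,0];t=np.array([*C[name],z])+off*ux/np.linalg.norm(ux)
    print("t",o["t"],"eef",np.round(o["eef_pos"],4),"F",np.round(o["contact_force"],2),"w",round(o["gripper_width"],2),"target",t.round(4),"tool cm",(M.T@(t-o["eef_pos"])*100).round(2))
E
python3 -c "
from h import *
go('D')"
```

```text
t 0.1 eef [0.2525 0.6253 0.2006] F [-0.33 -0.41 -0.08] w 1.0 target [0.519  0.2987 0.07  ] tool cm [-36.93 -20.29  13.1 ]
```

Emit:
move_arm:
  commands: "0 -3.08 -1.69 0.5 0 0 0;0 -3.08 -1.69 0.5 0 0 0;0 -3.08 -1.69 0.5 0 0 0;0 -3.08 -1.69 0.5 0 0 0;0 -3.08 -1.69 0.5 0 0 0;0 -3.08 -1.69 0.5 0 0 0;0 -3.08 -1.69 0.5 0 0 0;0 -3.08 -1.69 0.5 0 0 0;0 -3.08 -1.69 0.5 0 0 0;0 -3.08 -1.69 0.5 0 0 0;0 -3.08 -1.69 0.5 0 0 0;0 -3.08 -1.69 0.5 0 0 0"
  force: 40

```text
t: 1.1
eef_pos: [0.5201, 0.2978, 0.141]
tool_rot: [-0.0, 0.191, 0.982, -0.0]
contact_force: [-0.6, 0.8, 0.5]
gripper_width: 0.004
```

Emit:
move_arm:
  commands: "0 0 0 2 0 0 0;0 0 0 2 0 0 0;0 0 0 2 0 0 0;0 0 0 1 0 0 0;0 0 0 0 0 0 0;0 0 0 0 0 0 0"

```text
t: 1.6
eef_pos: [0.5192, 0.2994, 0.0713]
tool_rot: [-0.0, 0.191, 0.982, -0.0]
contact_force: [-0.3, 0.1, 0.5]
gripper_width: 0.001
```

```bash
python3 -c "
from h import *
go('D',z=.055)
from station import bot
o=bot.get_obs();print(o['tool_rot'],o['q'],o['contact_force'])"
```

```text
t 1.6 eef [0.5192 0.2994 0.0713] F [-0.31  0.09  0.49] w 0.0 target [0.519  0.2987 0.055 ] tool cm [-0.   -0.08  1.63]
[-3.66980171e-04  1.90606391e-01  9.81666399e-01 -3.87931791e-04] [-0.7107701   0.50564577  0.1100562   1.85599321 -0.07532692  0.78501047
  0.62623372] [-0.3131003   0.09239834  0.49018346]
```

Emit:
move_arm:
  commands: "0 0 0 1 0 0 0;0 0 0 0.8 0 0 0;0 0 0 0 0 0 0;0 0 0 0 0 0 0"

```text
t: 1.93
eef_pos: [0.5192, 0.2994, 0.0532]
tool_rot: [-0.0, 0.191, 0.982, -0.0]
contact_force: [0.4, 0.2, -0.4]
gripper_width: -0.0
```

Emit:
move_arm:
  commands: "0 0 0 0.1 0 0 0;0 0 0 0.1 0 0 0;0 0 0 0.1 0 0 0;0 0 0 0 0 0 0;0 0 0 0 0 0 0"

```text
t: 2.35
eef_pos: [0.5196, 0.2995, 0.0506]
tool_rot: [0.0, 0.191, 0.982, 0.0]
contact_force: [0.7, 0.6, 0.5]
gripper_width: 0.004
```

Emit:
move_arm:
  commands: "0 0 0 0.1 0 0 0;0 0 0 0.1 0 0 0;0 0 0 0 0 0 0;0 0 0 0 0 0 0"

```text
t: 2.68
eef_pos: [0.5194, 0.2994, 0.0484]
tool_rot: [-0.0, 0.191, 0.982, -0.0]
contact_force: [-0.1, 0.3, 0.2]
gripper_width: 0.004
```

Emit:
move_arm:
  commands: "0 0 0 0.1 0 0 0;0 0 0 0 0 0 0;0 0 0 0 0 0 0"

```text
t: 2.93
eef_pos: [0.5195, 0.2994, 0.0474]
tool_rot: [-0.0, 0.191, 0.982, -0.0]
contact_force: [-0.2, -0.2, -1.1]
gripper_width: -0.001
```

```bash
python3 - <<'E'
from station import bot
import cv2,numpy as np
F=[]
ims=[]
for n in("side","wrist"):
    F.append(bot.get_obs()["contact_force"]);ims.append(bot.read_camera(n)["img"][:,:,::-1])
print(np.round(F,2))
a=cv2.resize(ims[0][100:200,200:360],(640,400),interpolation=cv2.INTER_CUBIC)
cv2.imwrite("pics/p3.png",cv2.resize(np.vstack([a,ims[1]]),(480,600)))
E
```

```text
[[-0.24 -0.18 -1.11]
 [-0.1   0.16 -0.97]]
```

View pics/p3.png

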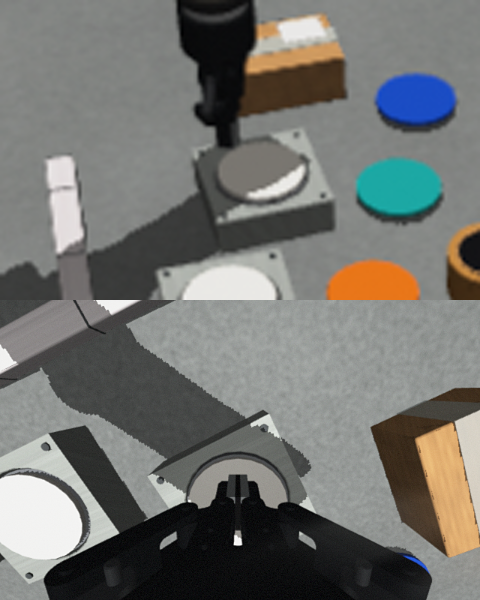

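The picture shows the fingertip over the cover edge that faces the robot. Force is still near zero 2.6 mm below the nominal top, so I'll go on in small steps.

Emit:
move_arm:
  commands: "0 0 0 0.1 0 0 0;0 0 0 0 0 0 0;0 0 0 0 0 0 0"

```text
t: 3.28
eef_pos: [0.5194, 0.2995, 0.0464]
tool_rot: [-0.0, 0.191, 0.982, -0.0]
contact_force: [0.2, -0.2, 0.4]
gripper_width: 0.001
```

```bash
python3 - <<'E'
from station import bot
import numpy as np
F=[]
for i in range(5):
    o=bot.get_obs();F.append(np.r_[o["contact_force"],o["torque"],o["joint_torque"],o["eef_pos"][2]]);c=bot.read_camera("wrist")
np.set_printoptions(suppress=True,linewidth=200)
print(np.round(F,3))
E
```

```text
[[  0.206  -0.248   0.397   0.036   0.024   0.015  -0.001 -55.93    3.043 -21.032   0.009  -0.004   0.001   0.046]
 [  0.195  -0.052  -0.393  -0.014  -0.007  -0.014  -0.001 -55.924   3.042 -21.025   0.009   0.001   0.      0.046]
 [  0.363  -0.503  -0.524  -0.002  -0.026  -0.029  -0.001 -55.928   3.043 -21.029   0.009   0.002   0.      0.046]
 [ -0.171   0.647   1.214  -0.017  -0.028  -0.004  -0.    -55.934   3.044 -21.035   0.009   0.002  -0.      0.046]
 [ -0.428   1.014  -0.648  -0.041   0.039   0.014  -0.    -55.94    3.046 -21.04    0.01    0.002  -0.      0.047]]
```

Emit:
move_arm:
  commands: "0 0 0 0.1 0 0 0;0 0 0 0 0 0 0;0 0 0 0 0 0 0"

```text
t: 3.78
eef_pos: [0.5194, 0.2994, 0.0454]
tool_rot: [-0.0, 0.191, 0.982, -0.0]
contact_force: [0.5, 0.6, -0.3]
gripper_width: -0.005
```

```bash
python3 - <<'E'
from station import bot
import cv2,numpy as np
np.set_printoptions(suppress=True,linewidth=200)
for i in range(2):
    o=bot.get_obs();print(o["contact_force"].round(2) if hasattr(o["contact_force"],'round') else o["contact_force"],np.round(o["joint_torque"],3),np.round(o["eef_pos"],4))
    im=bot.read_camera("side")["img"]
b=np.load("side.npz")["img"]
z=lambda i:cv2.resize(i[130:190,250:330],(640,300),interpolation=cv2.INTER_CUBIC)[:,:,::-1]
cv2.imwrite("pics/p4.png",np.vstack([z(b),z(im)]))
E
```

```text
[ 0.47  0.56 -0.33] [ -0.001 -55.977   3.047 -20.988   0.009  -0.004   0.001] [0.5194 0.2994 0.0454]
[-0.17 -0.37 -0.14] [ -0.003 -55.968   3.045 -20.98    0.009   0.001   0.   ] [0.5195 0.2995 0.0455]
```

View pics/p4.png

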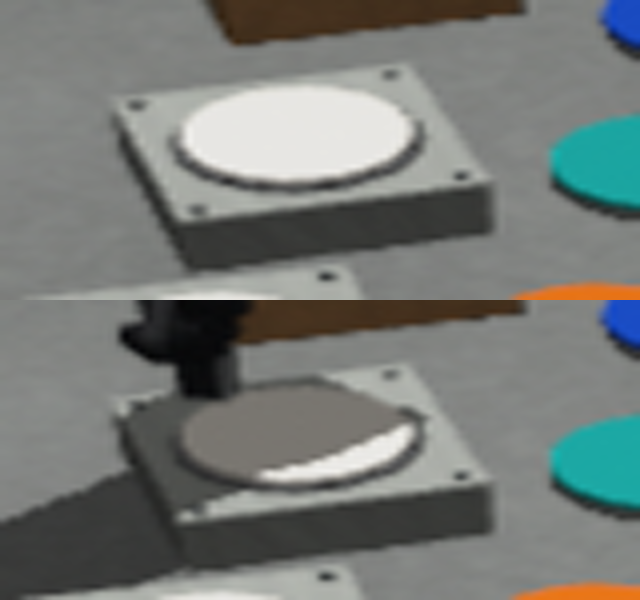

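```bash
python3 - <<'E'
from h import *
from station import bot
o=bot.get_obs();p=np.array(o["eef_pos"])
c=np.load("side.npz");s=np.load("scene.npz")
for z in(0,.01,.02,.03):print(z,(cv2.projectPoints(p+[0,0,z],c["rvec"],c["tvec"],c["K"],None)[0].ravel()-[250,130])*[8,5]+[0,300],cv2.projectPoints(p+[0,0,z],s["rvec"],s["tvec"],s["K"],None)[0].ravel())
im=bot.read_camera("scene")["img"]
w=bot.read_camera("wrist");print(w["hand_eye"].round(3))
f=lambda i,sc:cv2.resize(i,None,fx=sc,fy=sc,interpolation=cv2.INTER_CUBIC)[:,:,::-1]
a=f(im[230:300,330:440],5);b=f(w["img"][200:400,200:420],2.5)[:, :550]
cv2.imwrite("pics/p5.png",np.vstack([a,b[:250]]));print(a.shape,b.shape)
E
```

```text
0 [209.84027666 428.22226965] [395.16875692 261.43540258]
0.01 [208.0001026  415.97242206] [395.74237389 260.23651143]
0.02 [206.14379793 403.61519475] [396.32522705 259.01831614]
0.03 [204.27114964 391.14916959] [396.91754128 257.78034668]
[[-0.    -0.963 -0.269  0.068]
 [ 1.    -0.    -0.     0.   ]
 [-0.    -0.269  0.963 -0.173]
 [ 0.     0.     0.     1.   ]]
(350, 550, 3) (500, 550, 3)
```

View pics/p5.png

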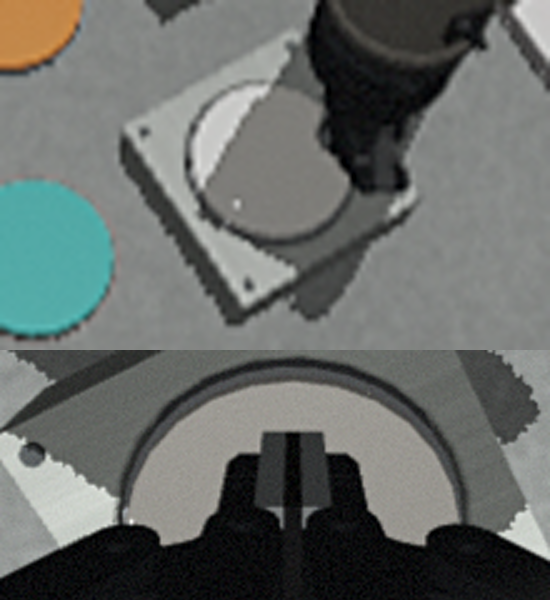

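```bash
python3 - <<'E'
from h import *
from station import bot
from scipy.optimize import least_squares
c=np.load("side.npz");s=np.load("scene.npz")
pr=lambda k,p:cv2.projectPoints(np.array(p),k["rvec"],k["tvec"],k["K"],None)[0].ravel()
r=least_squares(lambda p:np.r_[pr(c,p)-[276.9,149],pr(s,p)-[406,267]],[.52,.3,.05]);print(r.x.round(4),r.fun.round(2))
w=bot.read_camera("wrist");o=bot.get_obs();q=o["tool_rot"];T=np.eye(4);T[:3,:3]=R.from_quat([q[1],q[2],q[3],q[0]]).as_matrix();T[:3,3]=o["eef_pos"]
E=np.linalg.inv(T@w["hand_eye"]);K=w["K"]
def pw(p):
    v=K@(E@[*p,1])[:3];return v[:2]/v[2]
d=lambda uv:((uv-[200,200])*2.5+[0,350]).round(0)
print("tcp in crop",d(pw(o["eef_pos"])),pw(o["eef_pos"]))
for n in"D":
  for a in range(0,360,45):
    p=[C[n][0]+.046*np.cos(a*np.pi/180),C[n][1]+.046*np.sin(a*np.pi/180),.05];print(a,d(pw(p)))
cv2.imwrite("pics/w6.png",w["img"][:,:,::-1])
for k,n in((c,"side"),(s,"scene")):
    n2=bot.read_camera(n);print(n,np.abs(n2["rvec"]-k["rvec"]).max(),np.abs(n2["tvec"]-k["tvec"]).max())
E
```

```text
[0.5137 0.3276 0.055 ] [-3.86 -0.96 -3.41  0.95]
tcp in crop [291. 419.] [316.54724117 227.60919339]
0 [347. 669.]
45 [438. 596.]
90 [446. 483.]
135 [357. 395.]
180 [222. 393.]
225 [131. 480.]
270 [137. 594.]
315 [227. 668.]
side 0.0 0.0
scene 0.0 0.0
```

```bash
python3 - <<'E'
from h import *
from station import bot
o=bot.get_obs();q=o["tool_rot"];T=np.eye(4);T[:3,:3]=R.from_quat([q[1],q[2],q[3],q[0]]).as_matrix();T[:3,3]=o["eef_pos"]
F=[]
for i in range(16):
    F.append(bot.get_obs()["contact_force"]);w=bot.read_camera("wrist")
print(np.mean(F,0),np.std(F,0)/4)
E=np.linalg.inv(T@w["hand_eye"]);rv=cv2.Rodrigues(E[:3,:3])[0]
u=T[:3,0]*[1,1,0];u/=np.linalg.norm(u);ax=np.cross(u,[0,0,-1])*.12
im=cv2.resize(w["img"][200:360,220:420,::-1],None,fx=3.5,fy=3.5,interpolation=cv2.INTER_CUBIC)
a=np.radians(np.arange(0,360,3));ring=np.c_[.046*np.cos(a),.046*np.sin(a),0*a]
c0=np.array([*C["D"],.05])
def draw(P,col):
    uv=cv2.projectPoints(P,rv,E[:3,3],w["K"],None)[0].reshape(-1,2)
    for x in (uv-[220,200])*3.5:cv2.circle(im,tuple(int(v) for v in x),1,col,-1)
draw(ring+c0,(0,255,0))
tilt=R.from_rotvec(ax).apply(ring);print("near point z",(tilt@np.array([0,0,1])).min(),tilt[np.argmax(ring@u)])
draw(tilt+c0,(0,0,255))
draw(np.array([[*o["eef_pos"]]])+np.array([[0,0,0],.011*u,-.011*u]),(255,255,0))
cv2.imwrite("pics/p6.png",im)
E
```

```text
[ 0.01422075  0.17067265 -0.03461533] [0.1319991  0.10680864 0.1430064 ]
near point z -0.005505932449684314 [-0.04263802  0.01636105 -0.00550593]
```

View pics/p6.png

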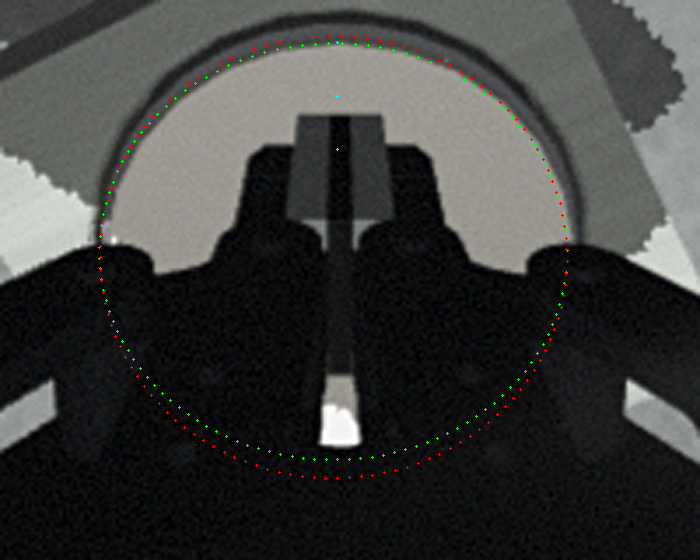

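The wrist view shows the fingertip end at crop row 115, below the row expected for a tip on the cover. The mean force is 0, so there is probably no contact yet. I'll keep lowering carefully.

Emit:
move_arm:
  commands: "0 0 0 0.1 0 0 0;0 0 0 0 0 0 0"

```text
t: 5.1
eef_pos: [0.5194, 0.2994, 0.0443]
tool_rot: [-0.0, 0.191, 0.982, -0.0]
contact_force: [-0.2, -1.2, -0.5]
gripper_width: 0.003
```

Emit:
move_arm:
  commands: "0 0 0 0.1 0 0 0;0 0 0 0 0 0 0"

```text
t: 5.27
eef_pos: [0.5194, 0.2994, 0.0433]
tool_rot: [-0.0, 0.191, 0.982, -0.0]
contact_force: [0.2, 0.1, -0.2]
gripper_width: -0.002
```

Emit:
move_arm:
  commands: "0 0 0 0.1 0 0 0;0 0 0 0 0 0 0"

```text
t: 5.43
eef_pos: [0.5194, 0.2994, 0.0423]
tool_rot: [-0.0, 0.191, 0.982, -0.0]
contact_force: [0.6, -0.0, -0.0]
gripper_width: -0.002
```

Emit:
move_arm:
  commands: "0 0 0 0.1 0 0 0;0 0 0 0 0 0 0"

```text
t: 5.6
eef_pos: [0.5194, 0.2994, 0.0413]
tool_rot: [-0.0, 0.191, 0.982, -0.0]
contact_force: [0.7, -0.2, 0.1]
gripper_width: -0.002
```

Emit:
move_arm:
  commands: "0 0 0 0.1 0 0 0;0 0 0 0 0 0 0"

```text
t: 5.77
eef_pos: [0.5194, 0.2994, 0.0404]
tool_rot: [-0.0, 0.191, 0.982, -0.0]
contact_force: [1.3, -0.5, -0.2]
gripper_width: -0.001
```

Emit:
move_arm:
  commands: "0 0 0 0.1 0 0 0;0 0 0 0 0 0 0"

```text
t: 5.93
eef_pos: [0.5194, 0.2994, 0.0393]
tool_rot: [-0.0, 0.191, 0.982, -0.0]
contact_force: [-0.7, 0.3, 0.4]
gripper_width: -0.0
```

Emit:
move_arm:
  commands: "0 0 0 0.1 0 0 0;0 0 0 0 0 0 0"

```text
t: 6.1
eef_pos: [0.5194, 0.2994, 0.0383]
tool_rot: [-0.0, 0.191, 0.982, -0.0]
contact_force: [1.0, 0.6, -0.0]
gripper_width: 0.002
```

```bash
python3 - <<'E'
from h import *
from station import bot
o=bot.get_obs();print(o["contact_force"],o["eef_pos"])
w=bot.read_camera("wrist")["img"];s=bot.read_camera("side")["img"]
f=lambda i,sc:cv2.resize(i,None,fx=sc,fy=sc,interpolation=cv2.INTER_CUBIC)[:,:,::-1]
a=f(s[95:195,230:350],5);b=f(w[190:270,220:420],3)
cv2.imwrite("pics/p7.png",np.vstack([a[:350],b]) if 0 else np.vstack([a[:360],b[:240]]))
E
```

```text
[ 1.0323599   0.55078038 -0.03070579] [0.51942682 0.29938686 0.03833024]
```

View pics/p7.png

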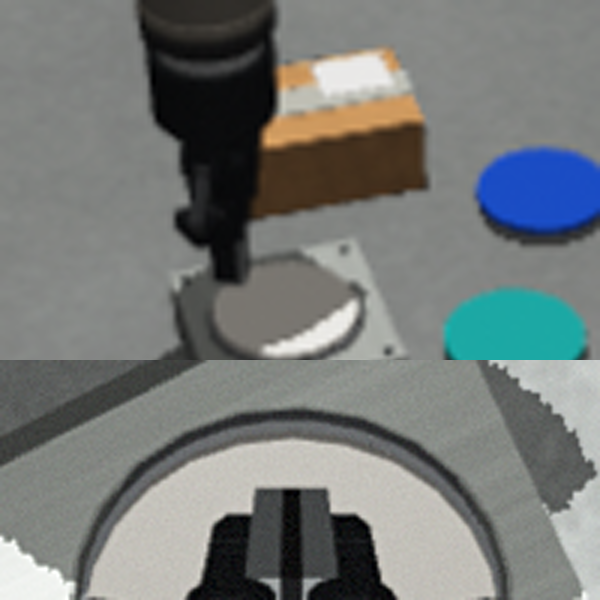

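The side crop puts the fingertip end at about (276,151), which is roughly 2 cm above the reported TCP. The tip is therefore still clear of the cover, and I'll lower further until it touches.

Emit:
move_arm:
  commands: "0 0 0 0.2 0 0 0;0 0 0 0.2 0 0 0;0 0 0 0 0 0 0"

```text
t: 6.45
eef_pos: [0.5192, 0.2993, 0.034]
tool_rot: [-0.0, 0.191, 0.982, -0.0]
contact_force: [-0.9, 0.7, -0.1]
gripper_width: -0.001
```

Emit:
move_arm:
  commands: "0 0 0 0.1 0 0 0;0 0 0 0.1 0 0 0;0 0 0 0 0 0 0"

```text
t: 6.7
eef_pos: [0.5194, 0.2994, 0.0323]
tool_rot: [-0.0, 0.191, 0.982, -0.0]
contact_force: [-0.1, -0.7, -0.2]
gripper_width: -0.002
```

Emit:
move_arm:
  commands: "0 0 0 0.1 0 0 0;0 0 0 0 0 0 0;0 0 0 0 0 0 0"

```text
t: 6.95
eef_pos: [0.5195, 0.2994, 0.0315]
tool_rot: [-0.0, 0.191, 0.982, -0.0]
contact_force: [0.4, 0.2, 0.8]
gripper_width: 0.004
```

Emit:
move_arm:
  commands: "0 0 0 0.1 0 0 0;0 0 0 0 0 0 0;0 0 0 0 0 0 0"

```text
t: 7.2
eef_pos: [0.5195, 0.2994, 0.0304]
tool_rot: [-0.0, 0.191, 0.982, -0.0]
contact_force: [0.3, -0.0, 0.5]
gripper_width: -0.001
```

Emit:
move_arm:
  commands: "0 0 0 0.1 0 0 0;0 0 0 0 0 0 0;0 0 0 0 0 0 0"

```text
t: 7.45
eef_pos: [0.5194, 0.2995, 0.0294]
tool_rot: [-0.0, 0.191, 0.982, -0.0]
contact_force: [-0.2, 0.4, -0.2]
gripper_width: -0.004
```

Emit:
move_arm:
  commands: "0 0 0 0.05 0 0 0;0 0 0 0 0 0 0;0 0 0 0 0 0 0"

```text
t: 7.7
eef_pos: [0.5195, 0.2995, 0.029]
tool_rot: [-0.0, 0.191, 0.982, -0.0]
contact_force: [-0.5, -0.8, -0.3]
gripper_width: -0.001
```

```bash
cat >> h.py <<'E'
def meas(n=10):
    from station import bot
    L=[]
    for i in range(n):
        o=bot.get_obs();L.append(np.r_[o["contact_force"],np.array(o["joint_torque"])[[1,3]],o["eef_pos"]]);w=bot.read_camera("wrist")
    print("t",o["t"],np.mean(L,0).round(4),"se",(np.std(L,0)[2]/n**.5).round(2))
E
python3 -c "
from h import *
meas()"
```

```text
t 8.15 [ 2.50200e-01  7.82000e-02  3.30900e-01 -5.66805e+01 -2.02611e+01
  5.19500e-01  2.99500e-01  2.90000e-02] se 0.15
```

Emit:
move_arm:
  commands: "0 0 0 0.1 0 0 0;0 0 0 0 0 0 0;0 0 0 0 0 0 0"

```text
t: 8.45
eef_pos: [0.5194, 0.2994, 0.0279]
tool_rot: [-0.0, 0.191, 0.982, -0.0]
contact_force: [-1.8, -0.6, -0.5]
gripper_width: 0.001
```

Emit:
move_arm:
  commands: "0 0 0 0.1 0 0 0;0 0 0 0 0 0 0;0 0 0 0 0 0 0"

```text
t: 8.7
eef_pos: [0.5195, 0.2994, 0.0269]
tool_rot: [-0.0, 0.191, 0.982, -0.0]
contact_force: [0.2, 0.0, -0.2]
gripper_width: 0.004
```

```bash
python3 - <<'E'
from h import *
meas(6)
from station import bot
w=bot.read_camera("wrist")["img"];s=bot.read_camera("side")["img"]
f=lambda i,sc:cv2.resize(i,None,fx=sc,fy=sc,interpolation=cv2.INTER_CUBIC)[:,:,::-1]
a=f(s[130:182,250:350],6);b=f(w[190:280,220:420],3)
cv2.imwrite("pics/p8.png",np.vstack([a,b]))
E
```

```text
t 8.95 [-2.61900e-01 -1.65900e-01  1.21200e-01 -5.67452e+01 -2.01604e+01
  5.19500e-01  2.99500e-01  2.70000e-02] se 0.26
```

View pics/p8.png

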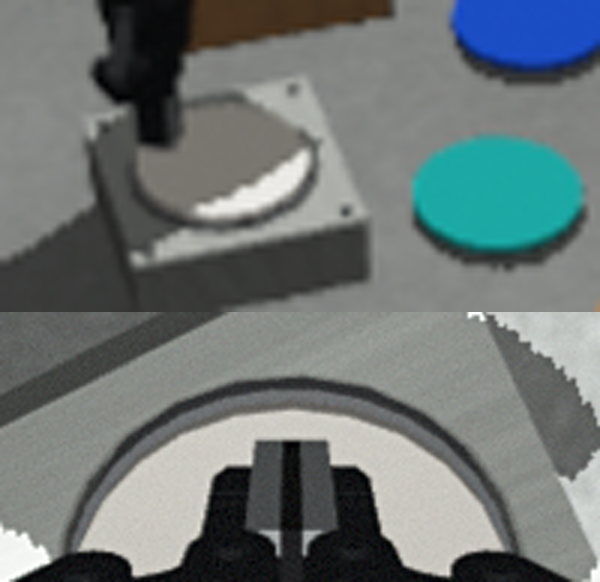

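The tip is now at side pixel (276,154), a few mm above the cover top. I'll continue in 1 mm steps.

Emit:
move_arm:
  commands: "0 0 0 0.1 0 0 0;0 0 0 0 0 0 0;0 0 0 0 0 0 0"

```text
t: 9.35
eef_pos: [0.5195, 0.2994, 0.0259]
tool_rot: [-0.0, 0.191, 0.982, -0.0]
contact_force: [-0.3, -0.6, 0.2]
gripper_width: 0.001
```

Emit:
move_arm:
  commands: "0 0 0 0.1 0 0 0;0 0 0 0 0 0 0;0 0 0 0 0 0 0"

```text
t: 9.6
eef_pos: [0.5194, 0.2994, 0.0249]
tool_rot: [-0.0, 0.191, 0.982, -0.0]
contact_force: [-0.1, 0.8, 0.3]
gripper_width: -0.001
```

Emit:
move_arm:
  commands: "0 0 0 0.1 0 0 0;0 0 0 0 0 0 0;0 0 0 0 0 0 0"

```text
t: 9.85
eef_pos: [0.5194, 0.2994, 0.0239]
tool_rot: [-0.0, 0.191, 0.982, -0.0]
contact_force: [0.1, 0.6, -0.1]
gripper_width: 0.0
```

```bash
python3 -c "
from h import *
meas(8)"
```

```text
t 10.2 [-1.52500e-01  1.26400e-01  1.12000e-01 -5.68779e+01 -2.00294e+01
  5.19500e-01  2.99500e-01  2.40000e-02] se 0.17
```

Emit:
move_arm:
  commands: "0 0 0 0.1 0 0 0;0 0 0 0 0 0 0;0 0 0 0 0 0 0"

```text
t: 10.5
eef_pos: [0.5195, 0.2995, 0.0229]
tool_rot: [-0.0, 0.191, 0.982, -0.0]
contact_force: [0.2, -0.3, 0.3]
gripper_width: 0.002
```

Emit:
move_arm:
  commands: "0 0 0 0.1 0 0 0;0 0 0 0 0 0 0;0 0 0 0 0 0 0"

```text
t: 10.75
eef_pos: [0.5195, 0.2994, 0.0219]
tool_rot: [-0.0, 0.191, 0.982, -0.0]
contact_force: [0.8, -0.0, -0.6]
gripper_width: 0.003
```

```bash
python3 -c "
from h import *
meas(8)"
```

```text
t 11.1 [ 1.67700e-01  2.61100e-01  2.30500e-01 -5.69621e+01 -1.99382e+01
  5.19500e-01  2.99500e-01  2.20000e-02] se 0.21
```

Emit:
move_arm:
  commands: "0 0 0 0.1 0 0 0;0 0 0 0 0 0 0"

```text
t: 11.32
eef_pos: [0.5195, 0.2994, 0.0208]
tool_rot: [-0.0, 0.191, 0.982, -0.0]
contact_force: [-0.3, -0.2, -0.2]
gripper_width: -0.0
```

Emit:
move_arm:
  commands: "0 0 0 0.1 0 0 0;0 0 0 0 0 0 0"

```text
t: 11.48
eef_pos: [0.5196, 0.2995, 0.0201]
tool_rot: [0.0, 0.191, 0.982, 0.0]
contact_force: [0.1, 0.2, 2.5]
gripper_width: -0.003
```

Emit:
move_arm:
  commands: "0 0 0 0.1 0 0 0;0 0 0 0 0 0 0"

```text
t: 11.65
eef_pos: [0.5197, 0.2996, 0.0198]
tool_rot: [0.0, 0.191, 0.982, 0.0]
contact_force: [-3.1, -1.6, 8.4]
gripper_width: 0.002
```

```bash
python3 - <<'E'
from h import *
meas(6)
from station import bot
w=bot.read_camera("wrist")["img"];s=bot.read_camera("side")["img"]
f=lambda i,sc:cv2.resize(i,None,fx=sc,fy=sc,interpolation=cv2.INTER_CUBIC)[:,:,::-1]
a=f(s[130:182,250:350],6);b=f(w[190:280,220:420],3)
cv2.imwrite("pics/p9.png",np.vstack([a,b]))
E
```

```text
t 11.9 [-2.36020e+00 -1.24770e+00  8.52110e+00 -5.26751e+01 -1.92089e+01
  5.19600e-01  2.99600e-01  1.98000e-02] se 0.13
```

View pics/p9.png

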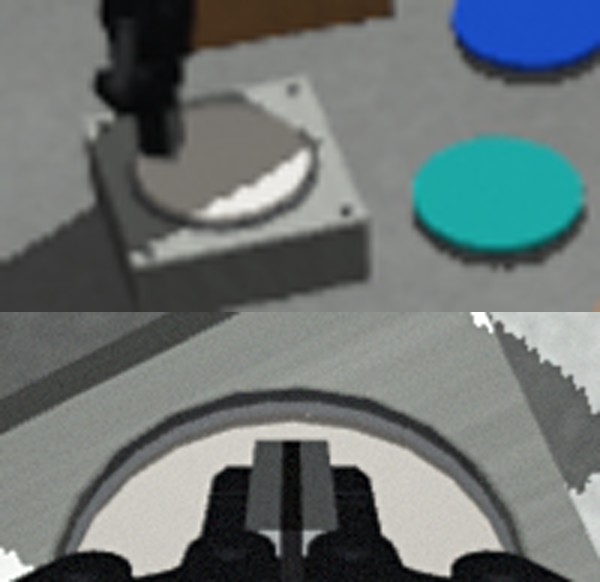

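There is firm contact on D at TCP z ≈ 0.0202, so the tip sits about 30 mm behind the reported TCP. Next I'll compare cover C.

Emit:
move_arm:
  commands: "0 0 0 -2 0 0 0;0 0 0 -2 0 0 0;0 0 0 0 0 0 0;0 0 0 0 0 0 0"

```text
t: 12.38
eef_pos: [0.5203, 0.3, 0.06]
tool_rot: [0.001, 0.191, 0.982, 0.001]
contact_force: [-0.3, -0.6, 0.1]
gripper_width: 0.0
```

```bash
python3 -c "
from h import *
go('C',z=.026)"
```

```text
t 12.3833 eef [0.5203 0.3    0.06  ] F [-0.32 -0.58  0.08] w 0.0 target [0.4602 0.1133 0.026 ] tool cm [ -1.41 -19.57   3.36]
```

Emit:
move_arm:
  commands: "0 -0.235 -3.26 0 0 0 0;0 -0.235 -3.26 0 0 0 0;0 -0.235 -3.26 0 0 0 0;0 -0.235 -3.26 0 0 0 0;0 -0.235 -3.26 0 0 0 0;0 -0.235 -3.26 0 0 0 0;0 0 0 0 0 0 0;0 0 0 1.7 0 0 0;0 0 0 1.7 0 0 0;0 0 0 0 0 0 0;0 0 0 0 0 0 0"

```text
t: 13.3
eef_pos: [0.4581, 0.1124, 0.024]
tool_rot: [-0.001, 0.191, 0.982, -0.001]
contact_force: [0.6, -0.4, -0.6]
gripper_width: -0.002
```

Emit:
move_arm:
  commands: "0 0 0 0.1 0 0 0;0 0 0 0.1 0 0 0;0 0 0 0 0 0 0;0 0 0 0 0 0 0"

```text
t: 13.63
eef_pos: [0.4597, 0.113, 0.0234]
tool_rot: [0.0, 0.191, 0.982, 0.0]
contact_force: [0.5, 0.6, -0.8]
gripper_width: -0.001
```

Emit:
move_arm:
  commands: "0 0 0 0.1 0 0 0;0 0 0 0 0 0 0;0 0 0 0 0 0 0"

```text
t: 13.88
eef_pos: [0.4594, 0.1129, 0.0221]
tool_rot: [0.0, 0.191, 0.982, 0.0]
contact_force: [-0.2, -0.3, -0.2]
gripper_width: 0.001
```

Emit:
move_arm:
  commands: "0 0 0 0.1 0 0 0;0 0 0 0 0 0 0;0 0 0 0 0 0 0"

```text
t: 14.13
eef_pos: [0.4593, 0.1128, 0.0209]
tool_rot: [-0.0, 0.191, 0.982, -0.0]
contact_force: [-0.2, -0.5, -0.3]
gripper_width: 0.0
```

Emit:
move_arm:
  commands: "0 0 0 0.1 0 0 0;0 0 0 0 0 0 0;0 0 0 0 0 0 0"

```text
t: 14.38
eef_pos: [0.4594, 0.1128, 0.02]
tool_rot: [0.0, 0.191, 0.982, 0.0]
contact_force: [1.1, 0.6, -0.2]
gripper_width: 0.001
```

Emit:
move_arm:
  commands: "0 0 0 0.05 0 0 0;0 0 0 0 0 0 0;0 0 0 0 0 0 0"

```text
t: 14.63
eef_pos: [0.4593, 0.1128, 0.0195]
tool_rot: [-0.0, 0.191, 0.982, 0.0]
contact_force: [0.3, -0.6, 0.1]
gripper_width: 0.001
```

Emit:
move_arm:
  commands: "0 0 0 0.05 0 0 0;0 0 0 0 0 0 0;0 0 0 0 0 0 0"

```text
t: 14.88
eef_pos: [0.4593, 0.1128, 0.019]
tool_rot: [-0.0, 0.191, 0.982, -0.0]
contact_force: [-1.5, 0.4, -0.0]
gripper_width: 0.002
```

Emit:
move_arm:
  commands: "0 0 0 0.05 0 0 0;0 0 0 0 0 0 0;0 0 0 0 0 0 0"

```text
t: 15.13
eef_pos: [0.4593, 0.1128, 0.0185]
tool_rot: [-0.0, 0.191, 0.982, -0.0]
contact_force: [-0.1, 0.5, 0.6]
gripper_width: -0.001
```

```bash
python3 -c "
from h import *
meas(8)"
```

```text
t 15.4833 [-5.54100e-01  2.45500e-01  6.90600e-01 -4.39915e+01 -1.61806e+01
  4.59300e-01  1.12800e-01  1.85000e-02] se 0.17
```

Cover C gives only 0.7 N at 1.7 mm below D's contact height, so it looks like the rocking one. I'll sink a bit more to confirm.

Emit:
move_arm:
  commands: "0 0 0 0.05 0 0 0;0 0 0 0 0 0 0;0 0 0 0 0 0 0"

```text
t: 15.78
eef_pos: [0.4593, 0.1129, 0.018]
tool_rot: [-0.0, 0.191, 0.982, 0.0]
contact_force: [-0.7, 0.5, 1.0]
gripper_width: -0.004
```

Emit:
move_arm:
  commands: "0 0 0 0.05 0 0 0;0 0 0 0 0 0 0;0 0 0 0 0 0 0"

```text
t: 16.03
eef_pos: [0.4594, 0.113, 0.0177]
tool_rot: [-0.0, 0.191, 0.982, 0.0]
contact_force: [-2.0, 1.1, 4.8]
gripper_width: 0.001
```

```bash
python3 - <<'E'
from h import *
meas(6)
from station import bot
s=bot.read_camera("side")["img"];w=bot.read_camera("wrist")["img"]
f=lambda i,sc:cv2.resize(i,None,fx=sc,fy=sc,interpolation=cv2.INTER_CUBIC)[:,:,::-1]
cv2.imwrite("pics/p10.png",np.vstack([f(np.load("side.npz")["img"][180:230,240:340],6)[:150*2],f(s[180:230,240:340],6)[:300]]))
E
```

```text
t 16.2833 [-2.48450e+00  7.07700e-01  5.09310e+00 -4.22347e+01 -1.59407e+01
  4.59400e-01  1.13000e-01  1.77000e-02] se 0.14
```

View pics/p10.png

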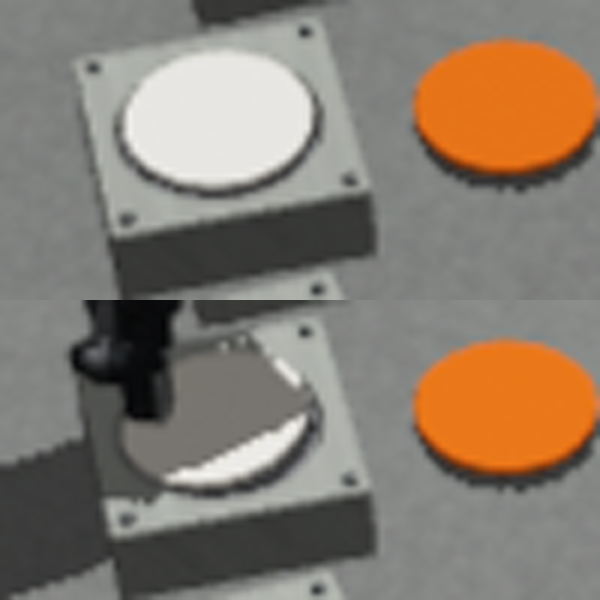

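In the lower half of the picture the dark gap at C's right edge (about (320,415)) is wider than before, so the cover is tilted. Together with the soft 2.5 mm sink, C is the loose cover. Next I'll press it in the middle.

Emit:
move_arm:
  commands: "0 0 0 -0.5 0 0 0;0 0 0 -0.8 0 0 0;0 0 0 0 0 0 0;0 0 0 0 0 0 0;0 0 0 0 0 0 0"

```text
t: 16.85
eef_pos: [0.4595, 0.1128, 0.0307]
tool_rot: [0.0, 0.191, 0.982, 0.0]
contact_force: [-0.5, -0.4, -0.3]
gripper_width: -0.001
```

```bash
python3 -c "
from h import *
go('C',off=0,z=.022)"
```

```text
t 16.85 eef [0.4595 0.1128 0.0307] F [-0.46 -0.44 -0.26] w -0.0 target [0.4917 0.1006 0.022 ] tool cm [-3.44  0.07  0.87]
```

Emit:
move_arm:
  commands: "0 -1.7 0.07 0 0 0 0;0 -1.7 0 0 0 0 0;0 0 0 0 0 0 0;0 0 0 0.4 0 0 0;0 0 0 0.4 0 0 0;0 0 0 0 0 0 0;0 0 0 0 0 0 0"

```text
t: 17.43
eef_pos: [0.4899, 0.1009, 0.0219]
tool_rot: [-0.001, 0.19, 0.982, -0.0]
contact_force: [-0.9, 0.4, -0.3]
gripper_width: -0.0
```

Emit:
move_arm:
  commands: "0 0 0 0.1 0 0 0;0 0 0 0.1 0 0 0;0 0 0 0.05 0 0 0;0 0 0 0 0 0 0;0 0 0 0 0 0 0"

```text
t: 17.85
eef_pos: [0.491, 0.101, 0.0203]
tool_rot: [-0.0, 0.191, 0.982, 0.0]
contact_force: [-2.1, -0.1, 4.7]
gripper_width: 0.0
```

Emit:
move_arm:
  commands: "0 0 0 0.05 0 0 0;0 0 0 0 0 0 0;0 0 0 0 0 0 0"

```text
t: 18.1
eef_pos: [0.4911, 0.1009, 0.0199]
tool_rot: [-0.0, 0.191, 0.982, 0.0]
contact_force: [-2.3, 0.1, 6.3]
gripper_width: 0.003
```

Emit:
move_arm:
  commands: "0 0 0 0.1 0 0 0;0 0 0 0 0 0 0;0 0 0 0 0 0 0"

```text
t: 18.35
eef_pos: [0.491, 0.1009, 0.0188]
tool_rot: [-0.0, 0.191, 0.982, 0.0]
contact_force: [-2.0, 0.1, 6.5]
gripper_width: 0.002
```

Emit:
move_arm:
  commands: "0 0 0 0.1 0 0 0;0 0 0 0 0 0 0;0 0 0 0 0 0 0"

```text
t: 18.6
eef_pos: [0.4911, 0.1009, 0.0179]
tool_rot: [-0.0, 0.191, 0.982, 0.0]
contact_force: [-2.7, 0.7, 6.1]
gripper_width: -0.004
```

Emit:
move_arm:
  commands: "0 0 0 0.05 0 0 0;0 0 0 0 0 0 0;0 0 0 0 0 0 0"

```text
t: 18.85
eef_pos: [0.4911, 0.1009, 0.0174]
tool_rot: [-0.0, 0.191, 0.982, 0.0]
contact_force: [-2.3, 0.1, 6.6]
gripper_width: 0.003
```

It is yielding at about 6.5 N. I'll press on until it bottoms out, which should be near TCP z 0.016.

Emit:
move_arm:
  commands: "0 0 0 0.1 0 0 0;0 0 0 0 0 0 0;0 0 0 0 0 0 0"

```text
t: 19.1
eef_pos: [0.4911, 0.101, 0.0163]
tool_rot: [-0.0, 0.191, 0.982, 0.0]
contact_force: [-2.8, 1.1, 6.0]
gripper_width: -0.002
```

Emit:
move_arm:
  commands: "0 0 0 0.05 0 0 0;0 0 0 0 0 0 0;0 0 0 0 0 0 0"

```text
t: 19.35
eef_pos: [0.4911, 0.101, 0.0161]
tool_rot: [-0.0, 0.191, 0.982, 0.0]
contact_force: [-3.3, 0.0, 9.2]
gripper_width: 0.002
```

Emit:
move_arm:
  commands: "0 0 0 0.05 0 0 0;0 0 0 0 0 0 0;0 0 0 0 0 0 0"

```text
t: 19.6
eef_pos: [0.4911, 0.101, 0.0159]
tool_rot: [-0.0, 0.191, 0.982, 0.0]
contact_force: [-3.8, -0.1, 13.6]
gripper_width: 0.007
```

The cover has bottomed out about 4.3 mm down, with the force rising sharply. I'll ease off slightly and check.

Emit:
move_arm:
  commands: "0 0 0 -0.03 0 0 0;0 0 0 0 0 0 0;0 0 0 0 0 0 0;0 0 0 0 0 0 0;0 0 0 0 0 0 0"

```text
t: 20.02
eef_pos: [0.4911, 0.1009, 0.0159]
tool_rot: [-0.0, 0.191, 0.982, 0.0]
contact_force: [-2.4, -0.5, 9.7]
gripper_width: 0.003
```

```bash
python3 - <<'E'
from h import *
meas(6)
from station import bot
s=bot.read_camera("side")["img"]
cv2.imwrite("pics/p11.png",cv2.resize(s[130:330,200:440],None,fx=3,fy=3,interpolation=cv2.INTER_CUBIC)[:,:,::-1])
E
```

```text
t 20.2667 [-2.87230e+00 -2.16000e-02  9.87160e+00 -4.31554e+01 -1.63540e+01
  4.91100e-01  1.00900e-01  1.59000e-02] se 0.22
```

View pics/p11.png

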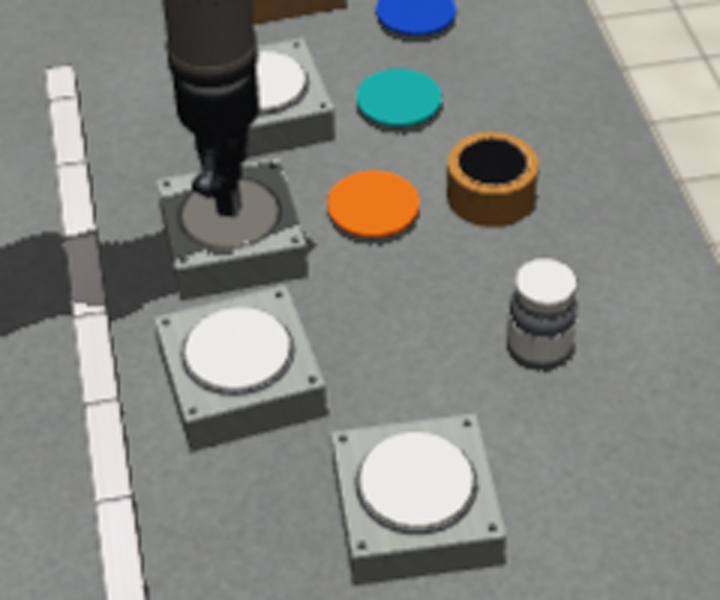

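The fingertip is in the middle of cover C, at about (230,212) in the crop. The cover lies level and lower in its box, and the other covers, the jar and the tape are undisturbed. It is holding at 9.9 N, so I'm handing in.

```bash
python3 -c "
from station import bot
bot.hand_in();o=bot.get_obs();print(o['t'],o['eef_pos'],o['contact_force'])"
```

```text
the job is handed in; nothing more can be done
the job is handed in; nothing more can be done
```

The loose cover, the one at about (0.492, 0.101), is pressed home, and I handed in with the fingertip still holding it down. The system gave no verdict, and the state could not be read after hand-in.

- **Finding it:** Pressed near its edge, this cover sank about 2.5 mm at under 1 N before reaching its stop, and the side camera showed it tilted. The cover at (0.551, 0.286) was firm at once, reaching 8.5 N within about 0.5 mm. I did not test the other two covers, since this one had clearly rocked.
- **Seating it:** Pressed in the middle, it yielded at 6–6.5 N over about 4 mm, then the force rose sharply. It peaked at 13.6 N, slightly above the stated 13 N, so I eased off.
- **Last check:** It was holding at 9.9 N at t = 20.3 s. In the picture the cover looked level, and the covers and objects in view were in place. The stamp and most of the parcel were outside that picture.
- **Disagreement:** The fingertip touched the covers at a reported tool height of about 20 mm instead of 50 mm. I therefore judged depth by contact force and the height change from first contact.

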